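# Close the bench caliper on the blue block

### The arm

A 6-joint arm with a two-finger parallel gripper is mounted at the origin on a cart in front of the work surface, level with it; the furniture and walls round the work are solid. World frame = base frame: x ahead of the robot, y to its left, z up, the work surface at z = 0. Lengths are in m, angles in rad, forces in N, time in s.
With the tool pointing down it reaches from about 0.35 to 0.925 m from the base axis. Payload 6.4 kg.
Tool frame: the origin (TCP) lies midway between the tips of the shut fingers; the grasp point (between the pads) lies 19 mm behind it; z points along the fingers, y is the line along which they close (so a half turn about z gives the same grasp; the last joint's range is limited). The gripper opens to 85 mm and grips with 20 to 120 N. Pads are 22 mm wide; open, the fingers measure 114 mm over their backs; the gripper's body (76 mm by 85 mm) begins 54 mm behind the grasp point. The pads swing forward as they close: fully open they stand 13 mm farther back than shut.
Start: joints at [0.932, 0.245, 1.558, -0, 1.339, -0.174], TCP at [0.291, 0.581, 0.231] pointing down, gripper open.
Joint ranges: [-3.13, 3.13], [-1.02, 2.26], [0.13, 2.54], [-0.95, 4.09], [0.21, 2.88], [-2.74, 2.74]. Speed limits (rad/s): [2.57, 2.57, 3.14, 3.14, 3.14, 3.14].

### API

Orientations are given as a unit quaternion [x, y, z, w].
In Python, from station import manip gives the robot as it stands.
- The arm moves only by the tool jog_arm, never from a script. Its argument "commands" is a list of rows, each a list of 3 entries, a list of its own where there are three numbers: the turn, a rotation vector about the tool's x, y, z normalised to -1 to 1, where 1 is 45 degrees, then the shift along the tool's x, y, z normalised to -1 to 1, where 1 is 150 mm, then the finger opening in mm, from 0 to 85.4. A call has 1 to 20 rows; each row is the pose to reach, as a shift and turn from the pose commanded when the call began, along the tool's axes at that moment; what a row does not reach only later rows make up. A row lasts 1/10 s, in which the tool goes at most 50 mm and 8.59 degrees, less where a joint would pass 70% of its speed; a pose out of reach is approached as far as the arm can. A call with a number of a shift or a turn outside -1 to 1 is refused whole. A call with a gripper value outside its range is refused whole. The fingers move at their own pace and stop on an object; "grip_force" is the grip in N (left out, the last holds). Time passes only in rows, so rows that repeat a pose let the fingers close. It gives the time, the measured TCP pose, the force, the opening and the grip force at its end, in the units of the state.
- manip.state(): the state, without advancing time (a new reading comes with each control period).
- manip.grab_frame(name): name is "side" or "top"; returns (picture, depth): 384x512x3 uint8, blue, green, red; 384x512 float32, m along the optical axis (not along the pixel's ray), 0 where there is no reading.
- manip.camera_info(name): a dict with "mtx" (3x3 intrinsics, pixels), "k1" (the pictures are not rectified: a ray, as slopes to the right and down, at radius r is drawn at 1 + k1 r^2 times it, then the intrinsics apply), "xyz" and "attitude" of the camera in the world. Camera axes: x right, y down, z forward; pixel columns grow to the right and rows downward; lengths in m; the calibration is good to about 2 mm. A picture is of the moment at which its call begins. camera_info takes no time and is no camera call.
- manip.finish_job(): hands the job in; it is judged then, once.
Trained networks look in the newest picture that a camera, given by its name, has taken for a name from the list of things; names that differ only in an ending like _2 or _b are one class to them, and where a whole thing is asked for, a point or a joint stands for the part that bears it (a point fixed in the world has none). Each returns a list of dicts, best first, with "p" (0 to 1); they miss things now and then, are a little off and sometimes report something else, mostly with a low value. They report only what shows in the picture. A call takes as long as a camera call.
- manip.boxes_of(camera, thing): "location" ([column, row] in pixels, amid what is visible of it).
- manip.outline_of(camera, thing): "mask" (384x512 bool, what is visible of it) and "location" ([column, row] in pixels, amid what is visible of it).
- manip.pinpoint(camera, thing): "location" ([column, row] in pixels: a listed point, or the origin of a listed thing).
The state is a dict: "time": time; "joints": joint angles; "qvel": joint speeds; "joint_efforts": joint torques, N m; "position": TCP position; "ee_rot": TCP orientation; "contact_force": force on the tool from outside, world axes, zero at the start; "torque": the same for the moment, N m; "width": opening from 0.0 (shut) to 1.0 (fully open); "gripper_force": force on a finger pad.
Only numpy, scipy, OpenCV 4.12 (cv2) and the standard library are available. Lean on these libraries where they do the work, as an engineer would, in place of code of your own. Each camera call takes 0.05 s, during which the arm holds its last target. There are 200 camera calls.

### The job

Check the width of the blue guide block: stand it foot down on the base plate of the bench caliper, between the two jaws and about centred along their length, with its long side along the jaws. Then slide the carriage with the black thumb grip along until both jaws bear on the block and the black pointer stands in the green field of the force scale, without ever driving the pointer to the far end of the red field, and let go. Leave the plain metal block, the bit case, the dish and the tape roll where they are.

Things in the scene. Friction and masses are not known exactly. Their poses are not given: they have to be found in the camera images.
- gauge: bench caliper, fixed to the bench: grey base plate 140 mm (x) by 236 mm (y), top 12 mm above the bench; origin at the centre of its underside, on the bench. The slide runs along its y; a steel beam with graduations lies along its far (+x) side, from x = +51 mm. The jaws run along its x, from x = -45 to +17 mm, and are 24 mm high above the plate. Closing means moving the carriage toward its -y.
- fixed_jaw: the fixed steel jaw; same origin and axes as gauge; its flat measuring face is at y = -70 mm and looks to +y.
- carriage (a joint): slide of the dark carriage with the thumb grip, m: the opening between the jaw faces while the sprung jaw is relaxed (0 closed, up to 0.084 open); stiff, about 11 N to move, stays where it is left. The body of the carriage is 28 mm high above the plate, 50 mm long in y, and begins 36 mm behind (+y of) the relaxed sprung jaw's face.
- sprung_jaw (a joint): how far the sprung steel jaw has been pushed back into the carriage, m: 0 relaxed, 0.020 at its end stop; spring 450 N/m (0.010 is 4.5 N). A black pointer on the jaw shows it on the carriage's top: white field 0 to 0.007, green field 0.007 to 0.014, red field 0.014 to 0.020.
- thumb_grip (a point): point in the black ribbed thumb grip, an upright block on the carriage 18 mm (y) by 30 mm (x), which rises from 28 to 70 mm above the plate; the point is on its centre line, 50 mm above the plate. It moves with the carriage; axes as gauge. Pinch it from above across y.
- sprung_face (a point): centre of the sprung jaw's measuring face (looks to -y), 12 mm above the plate; axes as gauge.
- nest (a point): point on the top of the base plate, midway along the jaws and 22 mm from the fixed jaw's face: here the centre of the block's underside comes to stand when the jaws are shut on it; axes as gauge.
- blue_block: loose blue guide block of inverted T section, about 0.2 kg: foot 80 mm (x) by 44 mm (y) by 18 mm high, with a middle rib 80 mm by 22 mm wide that rises to 58 mm; origin at the centre of its underside, z up. It goes between the jaws by its 44 mm width (its x along the gauge's x, either way round). Pick it by the rib, above the foot.
- plain_block: the same block in bare aluminium; stays where it is.
- bit_case: black plastic case 44 x 100 x 16 mm, stays; origin under its centre.
- screw_dish: round metal dish, 89 mm across, 19 mm high, stays; origin under its centre.
- kapton: amber tape roll lying flat, 72 mm across, 13 mm high, stays; origin under its centre.

How it is judged:
At the end, for the whole second after the job is handed in: Blue block foot down on the plate (height 3 mm, tilt 0.08 rad), long side along the jaws (0.08 rad), within 25 mm of mid-jaw, against the fixed jaw (4 mm, over 0.5 N), at rest; sprung jaw pressed back 6 to 15 mm (pointer in the green field) (value of joint sprung_jaw between 0.006 and 0.015 m and contact force between fixed_jaw and blue_block above 0.5 N and x of blue_block in the frame of nest between -0.025 and 0.025 m and y of blue_block in the frame of nest between -0.004 and 0.004 m and z of blue_block in the frame of nest between -0.003 and 0.003 m and angle between blue_block's own z axis and vertical below 0.08 rad and angle between the x axis of blue_block and the x axis of gauge, either way round below 0.08 rad and linear speed of blue_block below 0.01 m/s); the robot touches nothing.
It fails at once if the pointer is driven to the far end of the red field (sprung jaw pushed back over 19 mm) (value of joint sprung_jaw above 0.019 m).
It fails at once if the plain block is moved more than 30 mm (distance of plain_block from where it was at the start of the episode above 0.03 m).
It fails at once if the bit case, the dish or the tape roll is moved more than 30 mm (distance of any of bit_case, screw_dish, kapton from where it was at the start of the episode above 0.03 m).
It also fails if it takes over 48 s, if anything falls off the work surface, if the arm or the gripper's body presses on something with over 40 N, if the wrist force passes 120 N, or if a joint passes its speed limit or range.

## Working session

There is one attempt and no reset: what is moved stays moved. The work goes in short steps, Python scripts to look and compute and a tool call to move; the robot and the scene stay as the last step left them, time stands still between calls to the robot, and variables do not carry over. Pictures are saved under pics/ and viewed, at most 12 in all, crops included, and the job is handed in when it is done.

Besides the shell and the picture viewer there is one more tool, called after "Request:" as a command line: name --argument value ..., lists and objects as JSON in quotes. jog_arm: Moves the arm, as the interface text tells. Its arguments: {"type":"object","properties":{"commands":{"type":"array","items":{"type":"array"}},"grip_force":{"type":"number"}},"required":["commands"]}

```bash
mkdir -p pics; cat > h.py <<'E'
import numpy as np, cv2
from scipy.spatial.transform import Rotation as R
from station import manip
def cam(n):
    c=manip.camera_info(n); a=np.array(c["attitude"],float)
    Rm=R.from_quat(a).as_matrix() if a.size==4 else a.reshape(3,3)
    return np.array(c["mtx"]),c["k1"],np.array(c["xyz"]),Rm
def ray(n,px):
    K,k1,t,Rm=cam(n); d=np.array([(px[0]-K[0,2])/K[0,0],(px[1]-K[1,2])/K[1,1]]); u=d.copy()
    for _ in range(20): u=d/(1+k1*(u@u))
    return t,Rm@np.array([u[0],u[1],1.])
def atz(n,px,z):
    t,d=ray(n,px); return t+d*(z-t[2])/d[2]
def cloud(n,depth):
    K,k1,t,Rm=cam(n); v,u=np.mgrid[:384,:512]
    d=np.stack([(u-K[0,2])/K[0,0],(v-K[1,2])/K[1,1]],-1); w=d.copy()
    for _ in range(10): w=d/(1+k1*(w**2).sum(-1,keepdims=True))
    return t+(np.concatenate([w,np.ones((384,512,1))],-1)*depth[...,None])@Rm.T
E
python3 - <<'E'
from h import *
np.set_printoptions(precision=4,suppress=True)
for n in("top","side"):
    print(n,manip.camera_info(n))
    im,dp=manip.grab_frame(n); cv2.imwrite(f"pics/{n}0.png",im); np.save(f"{n}0.npy",dp)
    P=cloud(n,dp)
    for th in("gauge","blue_block","plain_block","thumb_grip","sprung_face","nest","bit_case","screw_dish","kapton"):
        r=manip.pinpoint(n,th)
        for o in r[:2]:
            l=np.array(o["location"]); print(th,round(o["p"],2),l, atz(n,l,dict(thumb_grip=.062,sprung_face=.024,nest=.012).get(th,0)))
    for th in("blue_block","plain_block"):
        r=manip.outline_of(n,th)
        for o in r[:2]:
            m=o["mask"]&(dp>0); Q=P[m]; top=Q[Q[:,2]>.05]
            print(th,"mask",round(o["p"],2),o["location"],len(Q),len(top))
            if len(top)>20: print(top.mean(0),cv2.minAreaRect(top[:,:2].astype(np.float32)*1000))
print(manip.state())
E
```

```text
top {'mtx': array([[407.5607,   0.    , 253.066 ],
       [  0.    , 407.5607, 192.154 ],
       [  0.    ,   0.    ,   1.    ]]), 'k1': -0.09594262742178075, 'xyz': array([0.3857, 0.2488, 1.282 ]), 'attitude': array([-0.6995,  0.7108, -0.0466,  0.0577])}
gauge 0.92 [243.8 222.6] [0.48   0.2981 0.    ]
gauge 0.56 [226.4 203.3] [0.5421 0.3527 0.    ]
blue_block 0.84 [320.  226.4] [0.464  0.0588 0.    ]
plain_block 0.83 [358.6 233.2] [ 0.4403 -0.0623  0.    ]
plain_block 0.42 [152.7 211.4] [0.5198 0.5887 0.    ]
thumb_grip 0.35 [360.1 233.7] [ 0.436  -0.0517  0.062 ]
thumb_grip 0.23 [239.3 226.7] [0.4634 0.3094 0.062 ]
sprung_face 0.47 [242.2 225.8] [0.4684 0.3023 0.024 ]
nest 0.71 [258.  231.6] [0.4504 0.2539 0.012 ]
bit_case 0.63 [148.8 213. ] [0.5149 0.6013 0.    ]
screw_dish 0.83 [212.  159.4] [0.6856 0.3986 0.    ]
kapton 0.58 [162.3 245.3] [0.412  0.5561 0.    ]
blue_block mask 0.65 [323.1, 229.7] 386 197
[0.4609 0.0517 0.0567] ((461.2040100097656, 51.424957275390625), (76.80873107910156, 22.520048141479492), 15.775161743164062)
blue_block mask 0.55 [239.1, 224.7] 131 0
plain_blo
[... 1613 characters left out ...]
09249877929688), 26.504657745361328)
plain_block mask 0.42 [266.5, 214.6] 2503 140
[0.5494 0.3555 0.0696] ((548.5704956054688, 350.33648681640625), (23.7125186920166, 28.473045349121094), 76.63248443603516)
{'time': 1.2, 'joints': array([ 0.9319,  0.2451,  1.5578, -0.    ,  1.3387, -0.1741]), 'qvel': array([-0.0013, -0.0021,  0.0009,  0.0008, -0.0005, -0.    ]), 'joint_efforts': array([  0.0007, -42.9501, -32.6429,  -0.0001,   0.0004,   0.    ]), 'position': array([0.2913, 0.5811, 0.2313]), 'ee_rot': array([ 0.2303,  0.9731, -0.    ,  0.    ]), 'contact_force': array([ 0.3102, -0.3755, -0.5854]), 'torque': array([-0.0025,  0.0178, -0.0088]), 'gripper_force': 0.0, 'width': 0.9985283934594383}
```

View pics/top0.png

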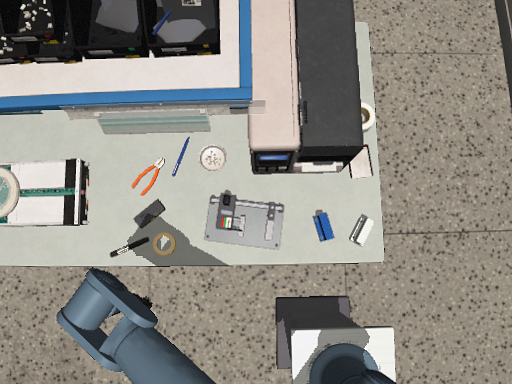

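View pics/side0.png

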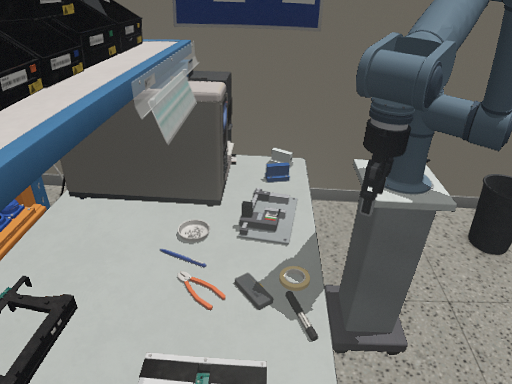

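```bash
python3 - <<'E'
from h import *
np.set_printoptions(precision=4,suppress=True)
im=cv2.imread("pics/top0.png"); im2=cv2.imread("pics/side0.png")
a=cv2.resize(im[180:260,190:300],None,fx=5,fy=5,interpolation=cv2.INTER_CUBIC)
cv2.imwrite("pics/c.png",a)
for n in("top","side"):
    P=cloud(n,np.load(n+"0.npy")); Q=P.reshape(-1,3)
    s=Q[(abs(Q[:,0]-.482)<.14)&(abs(Q[:,1]-.295)<.17)]
    bench=s[(s[:,2]<.004)]; print(n,"bench z",np.median(bench[:,2]))
    for lo,hi in((.006,.09),(.006,.017),(.03,.036),(.036,.044),(.055,.09),(.074,.09)):
        q=s[(s[:,2]>lo)&(s[:,2]<hi)]
        if len(q)>8: print(lo,hi,len(q),q.mean(0),cv2.minAreaRect(q[:,:2].astype(np.float32)*1000))
E
```

```text
top bench z -0.0009249126914494532
0.006 0.09 3388 [0.479  0.296  0.0207] ((483.02374267578125, 298.6036376953125), (261.3037109375, 305.55340576171875), 0.08618474751710892)
0.006 0.017 2193 [0.4666 0.2912 0.0111] ((483.02374267578125, 298.6036376953125), (261.3037109375, 305.55340576171875), 0.08618474751710892)
0.03 0.036 383 [0.4997 0.2789 0.0336] ((492.3683776855469, 296.2196350097656), (228.91860961914062, 115.27427673339844), 78.76351928710938)
0.036 0.044 596 [0.498  0.3175 0.0391] ((492.6629638671875, 292.1127624511719), (209.93795776367188, 115.37135314941406), 78.61736297607422)
0.055 0.09 73 [0.5435 0.346  0.0784] ((544.355224609375, 346.9483337402344), (19.96345329284668, 28.177778244018555), 80.25630950927734)
0.074 0.09 64 [0.5441 0.3465 0.0803] ((544.3924560546875, 346.9419250488281), (19.96345329284668, 28.102249145507812), 80.25630950927734)
side bench z -0.0002769283158375879
0.006 0.09 2474 [0.4894 0.3269 0.025 ] ((485.4615478515625, 299.7626647949219), (236.8399200439453, 144.1588592529297), 81.60699462890625)
0.006 0.017 1188 [0.4699 0.3311 0.0116] ((484.87274169921875, 299.8495178222656), (236.8399200439453, 142.9685516357422), 81.60699462890625)
0.03 0.036 279 [0.5019 0.2951 0.0335] ((496.6639099121094, 299.83526611328125), (224.84002685546875, 113.17037963867188), 79.67919158935547)
0.036 0.044 485 [0.5026 0.3319 0.0393] ((495.80877685546875, 297.005859375), (180.14808654785156, 115.06977081298828), 78.32685852050781)
0.055 0.09 124 [0.5494 0.3552 0.0718] ((548.5537109375, 350.398193359375), (23.664505004882812, 28.421716690063477), 76.11068725585938)
0.074 0.09 59 [0.5495 0.353  0.0797] ((548.207275390625, 350.09906005859375), (22.42511558532715, 28.218151092529297), 74.58963775634766)
```

View pics/c.png

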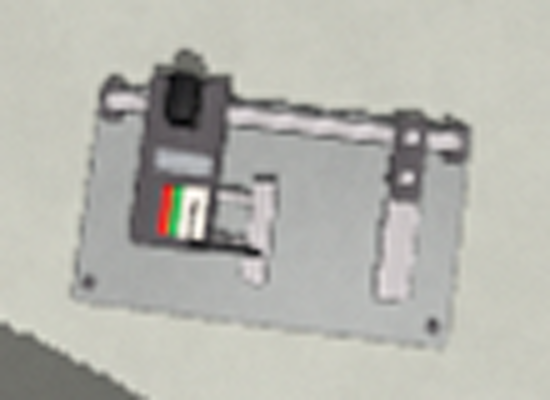

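```bash
cat >> h.py <<'E'
def plan(xyz,ydeg,turn=True):
    s=manip.state(); p=np.array(s["position"]); r=R.from_quat(s["ee_rot"])
    y=r.as_matrix()[:,1]; dy=(ydeg-np.degrees(np.arctan2(y[1],y[0]))+180)%360-180
    print("t",s["time"],"pos",p.round(4),"shift(norm)",(r.inv().apply(np.array(xyz)-p)/.15).round(3),"turn z",round(-dy/45,3), "j",np.round(s["joints"],2))
E
python3 - <<'E'
from h import *
np.set_printoptions(precision=4,suppress=True)
G={}
for n in("top","side"):
    P=cloud(n,np.load(n+"0.npy"))
    m=((P[...,2]>.006)&(P[...,2]<.1)&(abs(P[...,0]-.483)<.12)&(abs(P[...,1]-.297)<.15)).astype(np.uint8)
    m=cv2.morphologyEx(m,cv2.MORPH_OPEN,np.ones((3,3),np.uint8))
    c,l,st,_=cv2.connectedComponentsWithStats(m); k=1+np.argmax(st[1:,4]); Q=P[l==k]
    r=cv2.minAreaRect(Q[:,:2].astype(np.float32)*1000); print(n,r)
    h=Q[(Q[:,2]>.006)&(Q[:,2]<.018)]; print(" low",cv2.minAreaRect(h[:,:2].astype(np.float32)*1000))
    yaw=np.radians(r[2]-90); c0=np.array(r[0])/1000; print("yaw",np.degrees(yaw))
    Rz=np.array([[np.cos(yaw),np.sin(yaw)],[-np.sin(yaw),np.cos(yaw)]])
    g=np.c_[(Q[:,:2]-c0)@Rz.T,Q[:,2]]
    j=g[(g[:,0]>-.04)&(g[:,0]<.01)&(g[:,2]>.03)]; print("hist y of jaws 4mm",[(int(e),int(x)) for x,e in zip(*np.histogram(j[:,1]*1000,bins=np.arange(-100,100,4))) if x])
    j=g[(g[:,2]>.074)]; print("grip",j.mean(0),j.min(0),j.max(0))
plan([.463,.053,.15],105.8)
E
```

```text
top ((481.5354309082031, 295.62701416015625), (236.22802734375, 144.70704650878906), 81.8725814819336)
 low ((479.41986083984375, 295.92913818359375), (236.22802734375, 140.43301391601562), 81.8725814819336)
yaw -8.127418518066406
hist y of jaws 4mm [(-92, 10), (-88, 22), (-84, 19), (-80, 22), (-76, 21), (-72, 11), (-4, 8), (0, 21), (4, 21), (8, 23), (12, 4), (16, 3), (20, 5), (24, 5), (28, 4), (32, 13), (36, 19), (40, 16), (44, 20), (48, 18), (52, 16), (56, 21), (60, 17), (64, 19), (68, 17), (72, 19), (76, 16), (80, 19), (84, 2)]
grip [0.0548 0.0592 0.0803] [0.041  0.0494 0.0743] [0.0688 0.0696 0.0844]
side ((485.8956298828125, 299.8773498535156), (236.6081085205078, 144.1558074951172), 81.97006225585938)
 low ((485.1210021972656, 299.89508056640625), (236.7315216064453, 142.97601318359375), 81.77862548828125)
yaw -8.029937744140625
hist y of jaws 4mm [(-92, 4), (-88, 9), (-84, 9), (-80, 13), (-76, 22), (-72, 12), (-68, 2), (-4, 8), (0, 11), (4, 12), (8, 30), (12, 6), (16, 3), (24, 1), (28, 1), (32, 6), (36, 11), (40, 9), (44, 20), (48, 12), (52, 9), (56, 16), (60, 12), (64, 17), (68, 9), (72, 16), (76, 21), (80, 37), (84, 6)]
grip [0.0556 0.0615 0.0797] [0.0415 0.0461 0.0742] [0.0697 0.0692 0.0834]
t 1.2 pos [0.2913 0.5811 0.2313] shift(norm) [-2.601 -2.634  0.542] turn z -0.943 j [ 0.93  0.25  1.56 -0.    1.34 -0.17]
```

Request:
jog_arm --commands '[[[0,0,0],[-0.87,-0.88,0.18],85],[[0,0,0],[-0.87,-0.88,0.18],85],[[0,0,0],[-0.87,-0.88,0.18],85],[[0,0,0],[-0.87,-0.88,0.18],85],[[0,0,0],[-0.87,-0.88,0.18],85],[[0,0,0],[-0.87,-0.88,0.18],85]]'

```text
time: 1.8
position: [0.3492, 0.4043, 0.2045]
ee_rot: [0.231, 0.973, 0.0, 0.0]
contact_force: [0.1, 0.5, 0.2]
width: 0.999
gripper_force: 0.0
```

Request:
jog_arm --commands '[[[0,0,0],[-0.87,-0.88,0.18],85],[[0,0,0],[-0.87,-0.88,0.18],85],[[0,0,0],[-0.87,-0.88,0.18],85],[[0,0,0],[-0.87,-0.88,0.18],85],[[0,0,0],[-0.87,-0.88,0.18],85],[[0,0,0],[-0.87,-0.88,0.18],85]]'

```text
time: 2.4
position: [0.4069, 0.2287, 0.1778]
ee_rot: [0.23, 0.973, 0.0, 0.0]
contact_force: [-0.2, 0.5, 0.5]
width: 0.998
gripper_force: 0.0
```

Request:
jog_arm --commands '[[[0,0,-0.945],[-0.87,-0.88,0.18],85],[[0,0,-0.945],[-0.87,-0.88,0.18],85],[[0,0,-0.945],[-0.87,-0.88,0.18],85],[[0,0,-0.945],[-0.87,-0.88,0.18],85],[[0,0,-0.945],[-0.87,-0.88,0.18],85],[[0,0,-0.945],[-0.87,-0.88,0.18],85],[[0,0,-0.945],[-0.87,-0.88,0.18],85]]'

```text
time: 3.1
position: [0.4646, 0.0527, 0.1507]
ee_rot: [-0.139, 0.99, 0.0, 0.0]
contact_force: [0.8, -0.2, -0.1]
width: 0.993
gripper_force: 0.0
```

```bash
python3 - <<'E'
from h import *
plan([.464,.0525,.028],106)
E
```

```text
t 3.1 pos [0.4646 0.0527 0.1507] shift(norm) [ 0.005 -0.001  0.818] turn z -0.001 j [-0.13 -0.1   2.08  0.    1.16 -1.98]
```

Request:
jog_arm --commands '[[[0,0,0],[0,0,0.3],85],[[0,0,0],[0,0,0.55],85],[[0,0,0],[0,0,0.75],85],[[0,0,0],[0,0,0.81],85],[[0,0,0],[0,0,0.81],85],[[0,0,0],[0,0,0.81],20],[[0,0,0],[0,0,0.81],15],[[0,0,0],[0,0,0.81],10],[[0,0,0],[0,0,0.81],10],[[0,0,0],[0,0,0.81],10],[[0,0,0],[0,0,0.81],10],[[0,0,0],[0,0,0.81],10]]' --grip_force 50

```text
time: 4.3
position: [0.4645, 0.0515, 0.0297]
ee_rot: [-0.138, 0.99, -0.0, 0.001]
contact_force: [-1.4, -0.5, 6.9]
width: 0.256
gripper_force: 49.7
```

```bash
python3 - <<'E'
from h import *
im,d=manip.grab_frame("side"); cv2.imwrite("pics/s1.png",cv2.resize(im[100:260,190:400],None,fx=3.5,fy=3.5))
s=manip.state(); print(s["width"],s["gripper_force"])
plan([.464,.0525,.14],106)
E
```

```text
0.25499298888604255 49.737741351127625
t 4.35 pos [0.4645 0.0515 0.0296] shift(norm) [ 0.001  0.007 -0.736] turn z -0.003 j [-0.13  0.12  2.12  0.    0.9  -1.98]
```

View pics/s1.png

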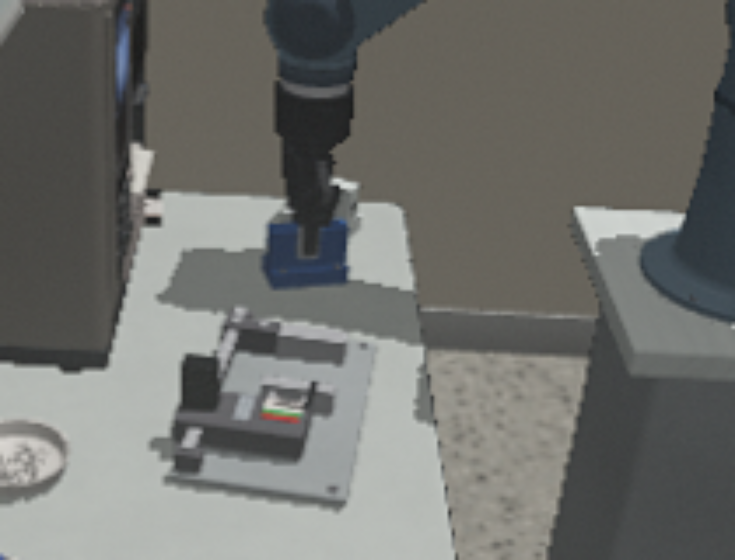

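Request:
jog_arm --commands '[[[0,0,0],[0,0,-0.15],10],[[0,0,0],[0,0,-0.4],10],[[0,0,0],[0,0,-0.65],10],[[0,0,0],[0,0,-0.7],10],[[0,0,0],[0,0,-0.7],10]]'

```text
time: 4.85
position: [0.4645, 0.0514, 0.1348]
ee_rot: [-0.138, 0.99, -0.0, 0.001]
contact_force: [0.3, -0.8, -1.5]
width: 0.249
gripper_force: 49.5
```

```bash
python3 - <<'E'
from h import *
plan([.463,.262,.135],81.9)
E
```

```text
t 4.85 pos [0.4645 0.0514 0.1348] shift(norm) [-0.375  1.353 -0.002] turn z 0.533 j [-0.13 -0.08  2.09 -0.    1.13 -1.98]
```

Request:
jog_arm --commands '[[[0,0,0],[-0.05,0.18,0],10],[[0,0,0],[-0.12,0.45,0],10],[[0,0,0],[-0.19,0.68,0],10],[[0,0,0],[-0.19,0.68,0],10],[[0,0,0],[-0.19,0.68,0],10]]'

```text
time: 5.35
position: [0.4616, 0.1578, 0.1314]
ee_rot: [-0.139, 0.99, -0.0, -0.002]
contact_force: [0.3, -1.0, -0.7]
width: 0.25
gripper_force: 49.7
```

Request:
jog_arm --commands '[[[0,0,0.17],[-0.05,0.2,0],10],[[0,0,0.35],[-0.12,0.45,0],10],[[0,0,0.533],[-0.185,0.673,0],10],[[0,0,0.533],[-0.185,0.673,0],10],[[0,0,0.533],[-0.185,0.673,0],10],[[0,0,0.533],[-0.185,0.673,0],10]]'

```text
time: 5.95
position: [0.462, 0.2608, 0.1328]
ee_rot: [0.071, 0.997, -0.001, -0.001]
contact_force: [0.4, -0.6, -2.1]
width: 0.248
gripper_force: 50.0
```

```bash
python3 - <<'E'
from h import *
np.set_printoptions(precision=4,suppress=True)
plan([.463,.262,.0425],81.9)
c0=np.array([.482,.298]);yaw=np.radians(-8.1)
Rz=np.array([[np.cos(yaw),np.sin(yaw)],[-np.sin(yaw),np.cos(yaw)]])
for n,c in(("top",(.4805,.2958)),("side",(.4855,.2999))):
    im,dp=manip.grab_frame(n); P=cloud(n,dp); cv2.imwrite(f"pics/{n}2.png",cv2.resize(im[100:300,150:350],None,fx=3,fy=3))
    for o in manip.outline_of(n,"blue_block")[:1]:
        Q=P[o["mask"]&(dp>0)]; 
        f=Q[(Q[:,2]>.1)&(Q[:,2]<.16)]; print(n,o["p"],len(f),cv2.minAreaRect(f[:,:2].astype(np.float32)*1000)); g=(f[:,:2]-np.array(c))@Rz.T
        print(np.percentile(g,[2,50,98],axis=0)*1000,np.percentile(Q[:,2],[2,98]))
E
```

```text
t 5.95 pos [0.462  0.2608 0.1328] shift(norm) [-0.006  0.01   0.602] turn z -0.001 j [ 0.3   0.08  1.93 -0.    1.13 -1.13]
top 0.51 37 ((422.8245849609375, 260.3836669921875), (30.327411651611328, 14.347704887390137), 88.41458129882812)
[[-58.191  -58.4835]
 [-52.9084 -50.2908]
 [-43.6049 -28.3772]] [0.1147 0.1629]
side 0.76 443 ((463.9713439941406, 278.3836364746094), (19.63924789428711, 78.80317687988281), 80.89261627197266)
[[-55.5371 -32.8965]
 [-19.9436 -28.3721]
 [ 19.6042 -16.897 ]] [0.1061 0.1625]
```

View pics/side2.png

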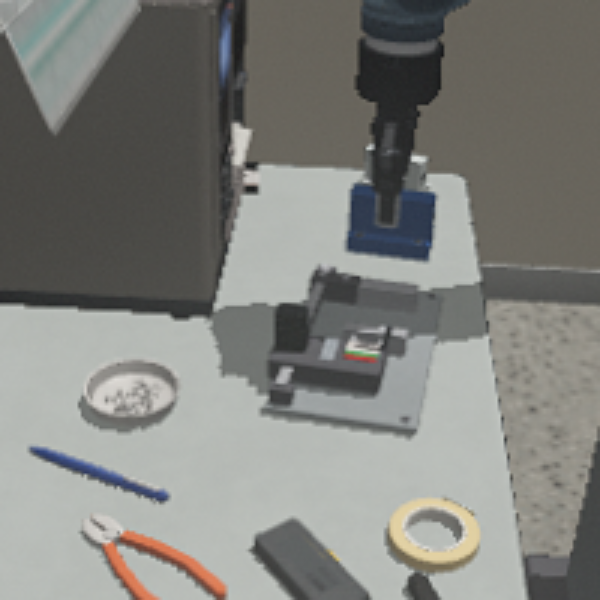

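Request:
jog_arm --commands '[[[0,0,0],[-0.025,0.015,0.0],10],[[0,0,0],[-0.025,0.015,0.2],10],[[0,0,0],[-0.025,0.015,0.4],10],[[0,0,0],[-0.025,0.015,0.52],10],[[0,0,0],[-0.025,0.015,0.57],10],[[0,0,0],[-0.025,0.015,0.59],10],[[0,0,0],[-0.025,0.015,0.6],10],[[0,0,0],[-0.025,0.015,0.6],10]]'

```text
time: 6.95
position: [0.4673, 0.2641, 0.0448]
ee_rot: [0.071, 0.998, 0.0, 0.001]
contact_force: [0.3, -0.3, -1.4]
width: 0.25
gripper_force: 50.0
```

```bash
python3 - <<'E'
from h import *
np.set_printoptions(precision=4,suppress=True)
im,dp=manip.grab_frame("side"); cv2.imwrite("pics/s3.png",cv2.resize(im[150:260,200:340],None,fx=5,fy=5,interpolation=cv2.INTER_CUBIC))
s=manip.state(); print(s["position"],s["contact_force"],s["width"])
E
```

```text
[0.4672 0.2642 0.0449] [ 0.3489 -0.8775 -1.1171] 0.24622953398070924
```

View pics/s3.png

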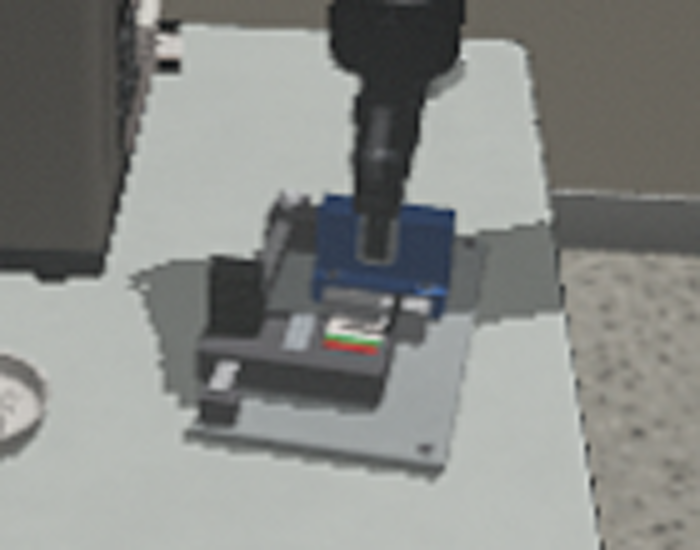

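Request:
jog_arm --commands '[[[0,0,0],[0,0,0.01],10],[[0,0,0],[0,0,0.02],10],[[0,0,0],[0,0,0.022],10],[[0,0,0],[0,0,0.022],10]]'

```text
time: 7.4
position: [0.467, 0.2641, 0.0417]
ee_rot: [0.07, 0.998, 0.0, 0.0]
contact_force: [-2.7, -1.2, 5.7]
width: 0.248
gripper_force: 51.1
```

Request:
jog_arm --commands '[[[0,0,0],[0,0,0],22],[[0,0,0],[0,0,0],26],[[0,0,0],[0,0,0],32],[[0,0,0],[0,0,0],40],[[0,0,0],[0,0,0],45],[[0,0,0],[0,0,0],45],[[0,0,0],[0,0,-0.2],45],[[0,0,0],[0,0,-0.5],45],[[0,0,0],[0,0,-0.7],45],[[0,0,0],[0,0,-0.7],45],[[0,0,0],[0,0,-0.7],45]]'

```text
time: 8.5
position: [0.4666, 0.264, 0.146]
ee_rot: [0.071, 0.998, 0.0, 0.001]
contact_force: [-0.7, 0.4, 0.4]
width: 0.525
gripper_force: 0.0
```

```bash
python3 - <<'E'
from h import *
np.set_printoptions(precision=4,suppress=True)
yaw=np.radians(-8.1); Rm=np.array([[np.cos(yaw),-np.sin(yaw)],[np.sin(yaw),np.cos(yaw)]])
w=np.array([.482,.298])+Rm@np.array([.055,.060]); print(w)
plan([*w,.15],81.9)
im,dp=manip.grab_frame("side"); P=cloud("side",dp)
for o in manip.outline_of("side","blue_block")[:1]:
    Q=P[o["mask"]&(dp>0)]; g=np.c_[(Q[:,:2]-np.array([.4855,.2999]))@Rm,Q[:,2]]
    print(o["p"],np.percentile(g,[2,50,98],axis=0)*1000)
    f=g[g[:,2]>.066]; print(cv2.minAreaRect(f[:,:2].astype(np.float32)*1000))
E
```

```text
[0.5449 0.3497]
t 8.5 pos [0.4666 0.264  0.146 ] shift(norm) [-0.436  0.639 -0.026] turn z 0.0 j [ 0.3   0.07  1.92 -0.    1.15 -1.13]
0.98 [[-53.9053 -46.0632  23.8786]
 [-15.8973 -26.2845  51.1115]
 [ 23.5376 -14.9315  71.319 ]]
((-14.695903778076172, -35.6181755065918), (78.79986572265625, 25.80758285522461), 0.6846442222595215)
```

Request:
jog_arm --commands '[[[0,0,0],[-0.2,0.3,0],50],[[0,0,0],[-0.436,0.639,0],50],[[0,0,0],[-0.436,0.639,0],50],[[0,0,0],[-0.436,0.639,0],50],[[0,0,0],[-0.436,0.639,0],50],[[0,0,0],[-0.436,0.639,0.2],50],[[0,0,0],[-0.436,0.639,0.4],50],[[0,0,0],[-0.436,0.639,0.55],50],[[0,0,0],[-0.436,0.639,0.61],50],[[0,0,0],[-0.436,0.639,0.61],50],[[0,0,0],[-0.436,0.639,0.61],50]]'

```text
time: 9.7
position: [0.545, 0.3495, 0.0551]
ee_rot: [0.071, 0.997, 0.0, 0.001]
contact_force: [0.5, 0.1, 0.0]
width: 0.584
gripper_force: 0.0
```

Request:
jog_arm --commands '[[[0,0,0],[0,0,0],35],[[0,0,0],[0,0,0],25],[[0,0,0],[0,0,0],10],[[0,0,0],[0,0,0],10],[[0,0,0],[0,0,0],10],[[0,0,0],[0,0,0],10],[[0,0,0],[0,0,0],10]]' --grip_force 60

```text
time: 10.4
position: [0.5453, 0.3492, 0.0555]
ee_rot: [0.07, 0.998, -0.0, 0.001]
contact_force: [-3.1, -3.5, 6.9]
width: 0.2
gripper_force: 59.8
```

```bash
cat > look.py <<'E'
from h import *
import sys
np.set_printoptions(precision=4,suppress=True)
yaw=np.radians(-8.1); Rm=np.array([[np.cos(yaw),-np.sin(yaw)],[np.sin(yaw),np.cos(yaw)]])
s=manip.state(); print(s["time"],(np.array(s["position"][:2])-[.482,.298])@Rm*1000,s["position"],s["contact_force"],s["width"])
im,dp=manip.grab_frame("side"); P=cloud("side",dp); Q=P.reshape(-1,3)
g=np.c_[(Q[:,:2]-np.array([.4855,.2999]))@Rm,Q[:,2]]*1000
hist=lambda j:[(int(e),int(x)) for x,e in zip(*np.histogram(j[:,1],bins=np.arange(-100,110,2))) if x]
print("jaw/carriage x-44..0 z30-44",hist(g[(g[:,0]>-44)&(g[:,0]<0)&(g[:,2]>33)&(g[:,2]<45)]))
b=im.astype(int)
o=manip.outline_of("side","blue_block")[:1]
if o:
    f=g[(o[0]["mask"]&(dp>0)).ravel()]; print("blue",np.percentile(f,[2,50,98],axis=0)); f=f[f[:,2]>66]
    print(cv2.minAreaRect(f[:,:2].astype(np.float32)))
cv2.imwrite(f"pics/{sys.argv[1]}.png",cv2.resize(im[165:260,215:325],None,fx=6,fy=6,interpolation=cv2.INTER_CUBIC))
E
python3 look.py g1
```

```text
10.4 [55.4208 59.6228] [0.5453 0.3492 0.0555] [-3.122  -3.5298  6.8555] 0.2002795534161131
jaw/carriage x-44..0 z30-44 [(-30, 9), (-28, 23), (-26, 17), (-24, 4), (-4, 1), (-2, 2), (0, 5), (2, 5), (4, 6), (6, 7), (8, 7), (10, 7), (12, 8), (14, 1), (18, 1), (24, 1), (28, 2), (32, 1), (34, 1), (36, 3), (38, 6), (40, 2), (42, 5), (44, 6), (46, 8), (48, 4), (50, 5), (52, 6), (54, 4), (56, 3), (58, 7), (60, 8), (62, 4), (64, 5), (66, 6), (68, 4), (70, 4), (72, 6), (74, 9), (76, 3), (78, 6), (80, 11), (82, 13), (84, 3)]
blue [[ -53.7531 -141.9811    1.1007]
 [ -17.535   -26.4563   48.8536]
 [  23.5822  -13.0646   71.0759]]
((-14.732934951782227, -36.47724914550781), (26.302919387817383, 78.69615936279297), 88.73773193359375)
```

View pics/g1.png

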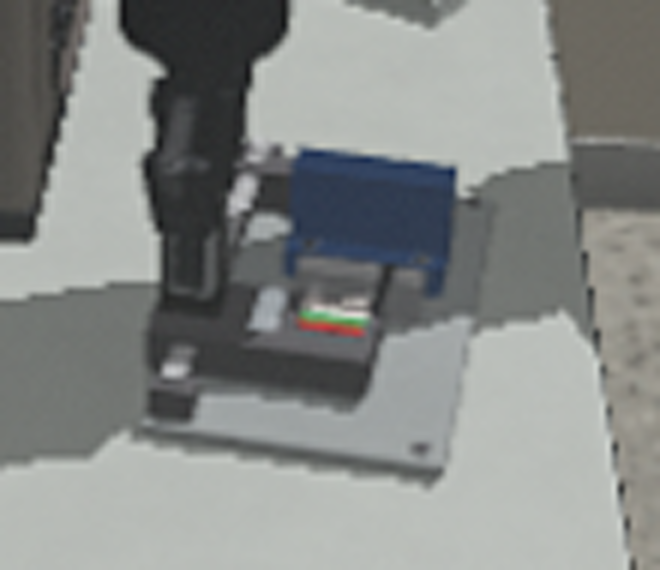

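Request:
jog_arm --commands '[[[0,0,0],[0,-0.015,0],10],[[0,0,0],[0,-0.035,0],10],[[0,0,0],[0,-0.055,0],10],[[0,0,0],[0,-0.075,0],10],[[0,0,0],[0,-0.095,0],10],[[0,0,0],[0,-0.115,0],10],[[0,0,0],[0,-0.135,0],10],[[0,0,0],[0,-0.155,0],10],[[0,0,0],[0,-0.167,0],10],[[0,0,0],[0,-0.167,0],10],[[0,0,0],[0,-0.167,0],10]]'

```text
time: 11.6
position: [0.5421, 0.3275, 0.0555]
ee_rot: [0.071, 0.997, 0.003, 0.002]
contact_force: [2.4, 10.4, 0.7]
width: 0.199
gripper_force: 59.3
```

```bash
python3 look.py g2
```

```text
11.6 [55.39 37.69] [0.5421 0.3275 0.0555] [ 2.4144 10.4224  0.7459] 0.19856190084806932
jaw/carriage x-44..0 z30-44 [(-38, 5), (-36, 22), (-34, 19), (-32, 3), (-26, 1), (-24, 1), (-22, 2), (-20, 7), (-18, 4), (-16, 5), (-14, 5), (-12, 6), (-10, 13), (-8, 6), (-6, 1), (-4, 1), (2, 1), (6, 1), (8, 1), (10, 1), (12, 3), (14, 4), (16, 2), (18, 5), (20, 2), (22, 3), (24, 5), (26, 9), (28, 5), (30, 4), (32, 4), (34, 5), (36, 3), (38, 6), (40, 4), (42, 5), (44, 7), (46, 3), (48, 7), (50, 1), (52, 10), (54, 4), (56, 7), (58, 6), (60, 11), (62, 8), (64, 1)]
blue [[-53.7671 -54.2073  19.3354]
 [-14.8913 -34.4785  53.0615]
 [ 25.3512 -22.6661  70.912 ]]
((-14.016613006591797, -44.601234436035156), (79.62859344482422, 26.90172576904297), 1.48452889919281)
```

View pics/g2.png

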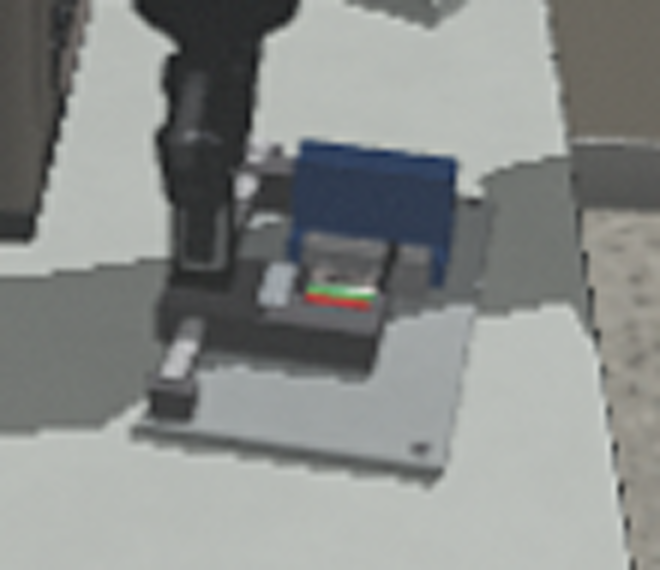

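Request:
jog_arm --commands '[[[0,0,0],[0,-0.015,0],10],[[0,0,0],[0,-0.03,0],10],[[0,0,0],[0,-0.042,0],10],[[0,0,0],[0,-0.053,0],10],[[0,0,0],[0,-0.053,0],10],[[0,0,0],[0,-0.053,0],10]]'

```text
time: 12.3
position: [0.5411, 0.3199, 0.0555]
ee_rot: [0.071, 0.997, 0.003, 0.002]
contact_force: [0.8, 10.6, 0.9]
width: 0.2
gripper_force: 59.3
```

```bash
python3 look.py g3
```

```text
12.3 [55.4065 30.0252] [0.5411 0.3199 0.0555] [ 0.7843 10.6461  0.8825] 0.20009856100442489
jaw/carriage x-44..0 z30-44 [(-44, 2), (-42, 11), (-40, 27), (-38, 6), (-36, 1), (-28, 3), (-26, 4), (-24, 4), (-22, 4), (-20, 4), (-18, 9), (-16, 7), (-14, 10), (-10, 1), (-8, 1), (-6, 1), (-2, 1), (2, 2), (6, 3), (8, 2), (10, 2), (12, 6), (14, 4), (18, 8), (20, 8), (22, 6), (24, 1), (26, 8), (28, 3), (30, 3), (32, 6), (34, 7), (36, 4), (38, 5), (40, 6), (42, 3), (44, 4), (46, 6), (48, 3), (50, 9), (52, 13), (54, 8), (56, 1)]
blue [[-53.9451 -64.6895  21.0966]
 [-17.9852 -39.7249  53.0701]
 [ 23.7999 -29.4048  70.883 ]]
((-14.001708984375, -48.73072814941406), (77.73368072509766, 23.64624786376953), 3.0459611415863037)
```

View pics/g3.png

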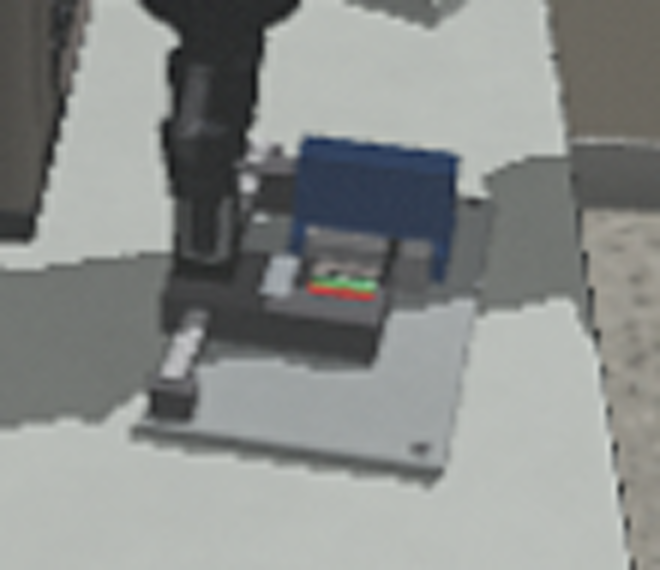

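Request:
jog_arm --commands '[[[0,0,0],[0,-0.01,0],10],[[0,0,0],[0,-0.02,0],10],[[0,0,0],[0,-0.027,0],10],[[0,0,0],[0,-0.027,0],10],[[0,0,0],[0,-0.027,0],10]]'

```text
time: 12.9
position: [0.5406, 0.3164, 0.0555]
ee_rot: [0.071, 0.997, 0.004, 0.002]
contact_force: [2.0, 13.4, -0.2]
width: 0.2
gripper_force: 59.2
```

```bash
python3 look.py g4; python3 - <<'E'
from h import *
im,_=manip.grab_frame("side"); im2,_=manip.grab_frame("top")
a=cv2.resize(im[200:222,258:288],(780,572),interpolation=cv2.INTER_CUBIC)
cv2.imwrite("pics/p4.png",a)
E
```

```text
12.9 [55.3978 26.4401] [0.5406 0.3164 0.0555] [ 1.9977 13.3967 -0.1654] 0.20031491705808468
jaw/carriage x-44..0 z30-44 [(-44, 2), (-42, 12), (-40, 25), (-38, 10), (-36, 1), (-32, 1), (-30, 1), (-28, 3), (-26, 4), (-24, 3), (-22, 5), (-20, 7), (-18, 4), (-16, 8), (-14, 8), (-12, 3), (-10, 2), (-6, 1), (-4, 1), (0, 1), (2, 2), (4, 1), (6, 6), (8, 4), (10, 5), (12, 3), (14, 2), (16, 2), (18, 4), (20, 9), (22, 7), (24, 5), (26, 5), (28, 3), (30, 6), (32, 8), (34, 3), (36, 3), (38, 7), (40, 6), (42, 3), (44, 4), (46, 8), (48, 11), (50, 13)]
blue [[ -53.7203 -176.2733    1.6284]
 [ -13.4968  -39.813    53.3233]
 [  26.4015  -33.7485   71.1922]]
((-13.705432891845703, -47.72222900390625), (24.69800567626953, 79.74065399169922), 87.91661834716797)
```

View pics/p4.png

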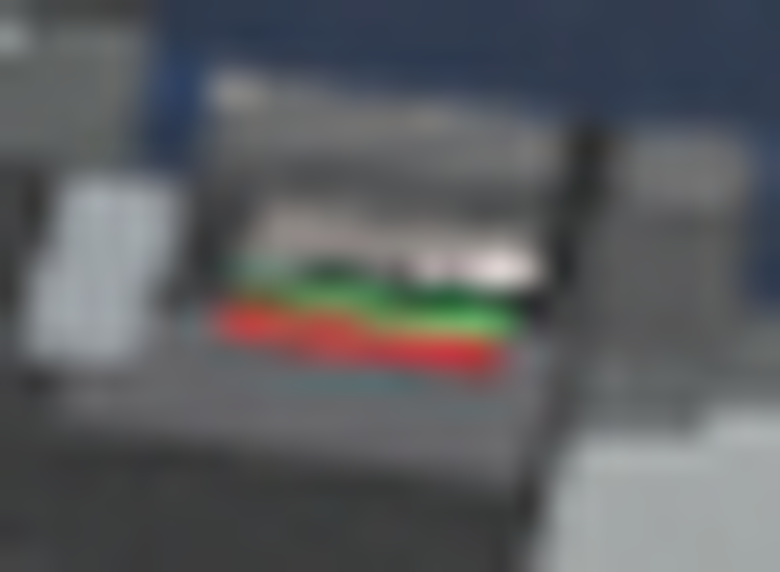

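Request:
jog_arm --commands '[[[0,0,0],[0,-0.007,0],10],[[0,0,0],[0,-0.015,0],10],[[0,0,0],[0,-0.015,0],10],[[0,0,0],[0,-0.015,0],10],[[0,0,0],[0,-0.003,0],10],[[0,0,0],[0,0.006,0],10],[[0,0,0],[0,0.006,0],10]]'

```text
time: 13.8
position: [0.5403, 0.3144, 0.0555]
ee_rot: [0.07, 0.998, 0.0, 0.001]
contact_force: [-1.7, 1.1, 6.8]
width: 0.201
gripper_force: 60.2
```

Request:
jog_arm --commands '[[[0,0,0],[0,0,0],19],[[0,0,0],[0,0,0],23],[[0,0,0],[0,0,0],30],[[0,0,0],[0,0,0],38],[[0,0,0],[0,0,0],38],[[0,0,0],[0,0,0],38],[[0,0,0],[0,0,-0.2],38],[[0,0,0],[0,0,-0.5],38],[[0,0,0],[0,0,-0.8],38],[[0,0,0],[0,0,-0.95],38],[[0,0,0],[0,0,-0.95],38]]'

```text
time: 14.9
position: [0.542, 0.3147, 0.2018]
ee_rot: [0.071, 0.998, 0.002, 0.004]
contact_force: [-0.0, 0.2, 0.0]
width: 0.448
gripper_force: 0.0
```

Request:
jog_arm --commands '[[[0,0,0],[0,0.3,-0.1],38],[[0,0,0],[0,0.6,-0.1],38],[[0,0,0],[0,0.95,-0.1],38],[[0,0,0],[0,0.95,-0.1],38],[[0,0,0],[0,0.95,-0.1],38],[[0,0,0],[0,0.95,-0.1],38]]'

```text
time: 15.5
position: [0.5592, 0.4538, 0.2101]
ee_rot: [0.071, 0.997, -0.001, -0.001]
contact_force: [0.2, -0.4, 0.1]
width: 0.444
gripper_force: 0.0
```

```bash
python3 look.py g5; python3 - <<'E'
from h import *
im2,dp=manip.grab_frame("top"); P=cloud("top",dp)
yaw=np.radians(-8.1); Rm=np.array([[np.cos(yaw),-np.sin(yaw)],[np.sin(yaw),np.cos(yaw)]])
Q=P.reshape(-1,3); g=np.c_[(Q[:,:2]-np.array([.4805,.2958]))@Rm,Q[:,2]]*1000
j=g[(g[:,0]>-44)&(g[:,0]<10)&(abs(g[:,1])<110)&(g[:,2]>24)]
print([(int(e),int(x)) for x,e in zip(*np.histogram(j[:,1],bins=np.arange(-110,110,3))) if x])
r=g[(abs(g[:,0])<80)&(abs(g[:,1]+48)<40)&(g[:,2]>60)]; r=r[r[:,0]<40]; print(cv2.minAreaRect(r[:,:2].astype(np.float32)))
cv2.imwrite("pics/t5.png",cv2.resize(im2[185:255,195:295],None,fx=8,fy=8,interpolation=cv2.INTER_CUBIC))
print(manip.state()["contact_force"],manip.state()["time"])
E
```

```text
15.5 [ 54.4424 165.1474] [0.5592 0.4538 0.2101] [ 0.2042 -0.3703  0.1197] 0.44430152066384704
jaw/carriage x-44..0 z30-44 [(-44, 2), (-42, 17), (-40, 19), (-38, 10), (-36, 2), (-30, 1), (-28, 4), (-26, 3), (-24, 5), (-22, 4), (-20, 7), (-18, 4), (-16, 8), (-14, 8), (-12, 1), (-10, 2), (-8, 2), (-2, 4), (0, 1), (2, 2), (4, 4), (6, 2), (8, 3), (10, 4), (12, 6), (14, 1), (16, 5), (18, 5), (20, 4), (22, 9), (24, 3), (26, 6), (28, 6), (30, 5), (32, 5), (34, 3), (36, 7), (38, 4), (40, 2), (42, 6), (44, 8), (46, 13), (48, 7), (50, 2), (52, 1)]
blue [[-53.5806 -94.0918  18.3799]
 [-13.6236 -39.74    53.2489]
 [ 25.1865 -28.8741  71.1646]]
((-13.776168823242188, -48.58302307128906), (78.31967163085938, 27.933210372924805), 2.6689417362213135)
[(-92, 5), (-89, 17), (-86, 17), (-83, 18), (-80, 18), (-77, 18), (-74, 17), (-71, 17), (-68, 17), (-65, 17), (-62, 17), (-59, 18), (-56, 17), (-53, 18), (-50, 18), (-47, 18), (-44, 19), (-41, 19), (-38, 13), (-35, 18), (-32, 17), (-29, 19), (-26, 17), (-23, 16), (-20, 16), (-17, 17), (-14, 14), (-11, 5), (-8, 6), (-5, 4), (-2, 9), (1, 12), (4, 14), (7, 13), (10, 14), (13, 15), (16, 13), (19, 13), (22, 13), (25, 12), (28, 17), (31, 17), (34, 23), (37, 23), (40, 27), (43, 38), (46, 51), (49, 45), (52, 46), (55, 49), (58, 48), (61, 50), (64, 43), (67, 43), (70, 45), (73, 47), (76, 45), (79, 41), (82, 46), (85, 43), (88, 47), (91, 45), (94, 42), (97, 43), (100, 44), (103, 37), (106, 37)]
((-13.629951477050781, -47.80647277832031), (21.81525993347168, 80.23175811767578), 89.94160461425781)
[-0.11271669 -0.55583144  0.54010625] 15.65
```

View pics/t5.png

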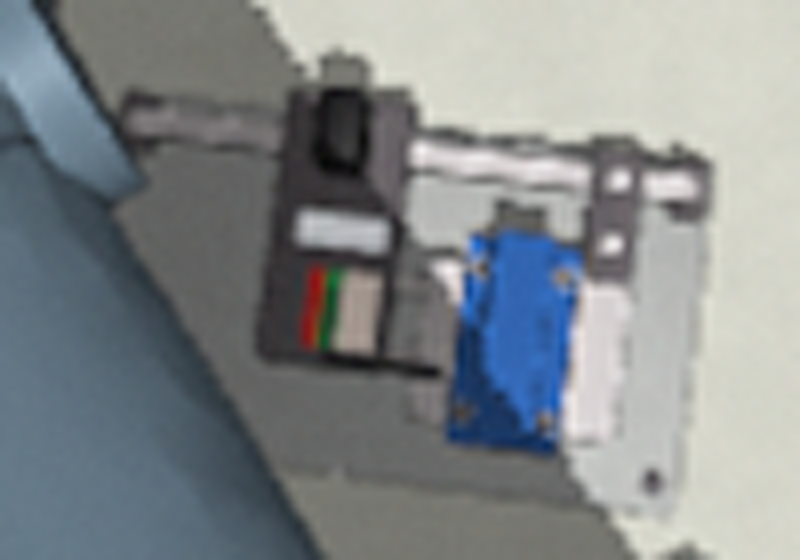

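```bash
python3 - <<'E'
from h import *
im,_=manip.grab_frame("top")
for r in (218,219,221,223,225,227): print(r,[tuple(map(int,p[::-1])) for p in im[r,231:244]])
a=cv2.imread("pics/top0.png"); print("start")
for r in (219,221,223,225): print(r,[tuple(map(int,p[::-1])) for p in a[r,220:234]])
E
```

```text
218 [(55, 52, 55), (54, 54, 57), (74, 50, 52), (100, 40, 41), (87, 48, 41), (54, 70, 54), (52, 70, 56), (76, 81, 74), (88, 82, 81), (71, 67, 68), (62, 60, 60), (59, 57, 57), (49, 49, 50)]
219 [(56, 55, 56), (53, 55, 57), (92, 43, 44), (137, 23, 23), (116, 66, 35), (36, 96, 47), (65, 107, 71), (124, 129, 114), (144, 132, 129), (128, 118, 113), (120, 112, 108), (98, 92, 89), (47, 45, 48)]
221 [(54, 53, 56), (57, 55, 56), (104, 44, 44), (139, 23, 19), (103, 60, 34), (14, 72, 35), (96, 104, 89), (155, 149, 137), (160, 148, 141), (161, 150, 141), (154, 142, 136), (110, 103, 100), (46, 45, 49)]
223 [(54, 56, 56), (67, 50, 52), (112, 36, 38), (128, 35, 25), (80, 65, 36), (24, 73, 41), (113, 113, 101), (165, 152, 145), (161, 149, 141), (161, 151, 142), (146, 136, 131), (93, 87, 84), (49, 49, 50)]
225 [(51, 51, 55), (85, 45, 46), (128, 22, 22), (115, 59, 31), (45, 74, 43), (49, 75, 55), (123, 129, 112), (165, 152, 145), (162, 149, 141), (163, 151, 142), (137, 127, 120), (64, 59, 62), (65, 62, 65)]
227 [(54, 53, 56), (84, 47, 49), (125, 29, 29), (107, 73, 38), (18, 80, 40), (87, 95, 82), (149,
[... 325 characters left out ...]
139, 134, 136)]
221 [(93, 93, 96), (114, 87, 90), (192, 61, 63), (223, 60, 40), (141, 138, 68), (46, 185, 89), (194, 224, 184), (241, 230, 226), (140, 132, 126), (185, 178, 169), (235, 231, 219), (127, 122, 119), (66, 61, 65), (116, 118, 118)]
223 [(93, 94, 98), (148, 80, 83), (225, 41, 42), (203, 100, 53), (74, 165, 79), (83, 192, 108), (208, 232, 200), (231, 225, 217), (166, 162, 154), (237, 234, 227), (234, 229, 218), (113, 105, 106), (90, 89, 89), (144, 145, 143)]
225 [(94, 97, 102), (174, 77, 80), (243, 31, 28), (200, 127, 62), (34, 188, 83), (149, 212, 153), (243, 244, 233), (221, 214, 203), (185, 180, 171), (253, 251, 243), (216, 209, 199), (72, 67, 71), (85, 86, 85), (136, 138, 136)]
```

```bash
python3 -c "
from station import manip; print(manip.finish_job())"
```

```text
the job is handed in; nothing more can be done
None
```

The blue block is clamped foot down between the jaws at mid-jaw, with the pointer in the green field (about 9–12 mm of jaw push by my estimate). The arm is clear of everything, and I handed the job in after about 16 s of the 48 s; no verdict came back.

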